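Pull the hitch clip from the wheel stand

ROBOT

A 7-joint arm with a two-finger parallel gripper is mounted at the origin on a cart in front of the work surface, level with it; the furniture and walls round the work are solid. World frame = base frame: x ahead of the robot, y to its left, z up, the work surface at z = 0. Lengths are in mm, angles in rad, forces in N, time in s.
With the tool pointing down it reaches from about 425 to 875 mm from the base axis. Payload 8.4 kg.
Tool frame: the origin (TCP) lies midway between the tips of the shut fingers; the grasp point (between the pads) lies 19 mm behind it (env.grasp_offset is the distance from the TCP to the grasp point, in mm); z points along the fingers, y is the line along which they close (so a half turn about z gives the same grasp; the last joint's range is limited). The gripper opens to 87 mm and grips with 3 to 60 N. Pads are 19 mm wide; open, the fingers measure 117 mm over their backs; the gripper's body (75 mm by 190 mm) begins 51 mm behind the grasp point.
Start: joints at [-1.36, 0.333, 0.04, 1.465, -0.013, 1.343, -0.059], TCP at [198.165, 619.027, 222.546] pointing down, gripper open.
Joint ranges: [-2.58, 2.58], [-0.38, 2.09], [-1.3, 1.39], [0.25, 2.4], [-1.5, 4.64], [0.08, 2.09], [-2.65, 2.65]. Speed limits (rad/s): [2.22, 2.22, 2.79, 2.79, 3.14, 3.14, 3.14].

INTERFACE

Orientations are given as a unit quaternion [w, x, y, z].
In Python, from workcell import monitor, vision, env, look_for gives the robot as it stands. The module is installed in compiled form; this text tells all that it offers.
- The arm moves only by the shell command python3 -m inch 'ROWS' [OPENING] [FORCE]. ROWS is JSON, a list of rows, each an object with "offset": the shift along the tool's x, y, z in m, a list of three; "spin": the turn about the tool's z in rad. A call has exactly 8 rows; each row shifts and turns the commanded pose from where the row before left it, along the tool's axes as they then stand; what a row does not reach is not made up. A row lasts 1/8 s, in which the tool goes at most 62.5 mm and 10.7 degrees, less where a joint would pass 70% of its speed; a pose out of reach is approached as far as the arm can. A call with a gripper value outside its range is refused whole. OPENING is the finger opening in m, from 0 to 0.087, set as the call begins (- or left out, the last holds). The fingers move at their own pace and stop on an object; FORCE is the grip in N (left out, the last holds). Time passes only in rows, so rows that do not move let the fingers close, or fill a call up. It gives the time, the measured TCP pose, the force, the opening and the grip force at its end, in the units of the state.
- monitor.observe(): the state, without advancing time (a new reading comes with each control period).
- vision.snapshot(name): name is "side" or "top" or "wrist"; returns a dict with "pixels" (400x640x3 uint8, red, green, blue), "vertical_fov" (degrees; the focal length in pixels is half the picture's height over the tangent of half this angle, whatever the lens; pixels are square), "cx", "cy" (the principal point, pixels), "R" (3x3) and "t" (3): a world point X has camera coordinates R X + t; the wrist camera has in their place "hand_eye" (4x4, takes a point from camera to tool coordinates, whose origin is the TCP and whose axes are the flange's). Camera axes: x right, y down, z forward; pixel columns grow to the right and rows downward; lengths in mm; the calibration is good to about 2 mm. The wrist camera is an equidistant fisheye: a pixel r from the principal point sees the ray r / f radians off the axis. A picture is of the moment at which its call begins: read the wrist's pose just before it. There is no depth.
- env.sign_off(): hands the job in; it is judged then, once.
Trained networks look in a picture, given as the dict that the camera call returned (one of the last four; its "shot" number tells which), for a name from the list of things; names that differ only in an ending like _2 or _b are one class to them, and where a whole thing is asked for, a point or a joint stands for the part that bears it (a point fixed in the world has none). Each returns a list of dicts, best first, with "score" (0 to 1); they miss things now and then, are a little off and sometimes report something else, mostly with a low value. They report only what shows in the picture. A call takes as long as a camera call.
- look_for(thing, picture): "box" ([left, top, right, bottom] in pixels, round what is visible of it).
The state is a dict: "t": time; "qpos": joint angles; "joint_velocities": joint speeds; "effort": joint torques, N m; "position": TCP position; "tool_rot": TCP orientation; "wrist_force": force on the tool from outside, world axes, zero at the start; "torque": the same for the moment, N m; "finger_gap": finger opening in mm; "grip_force": force on a finger pad.
Only numpy, scipy, OpenCV 4.12 (cv2) and the standard library are available. Lean on these libraries where they do the work, as an engineer would, in place of code of your own. Each camera call takes 0.05 s, during which the arm holds its last target. There are 200 camera calls.

TASK

Two short pin stands hold stacks of black rubber polishing wheels, each stack locked by a looped spring clip (hitch clip) pushed crosswise through the pin. On the stand with the smaller wheels, pull the clip straight out sideways by its loop and put it in the round wooden dish so that all of it lies inside, below the rim. Leave the clip on the stand with the larger wheels in place.

Things in the scene. Friction and masses are not known exactly. Their poses are not given: they have to be found in the camera images.
- clip_loop (a point): Centre of the oblong loop of the clip to pull (4 mm steel wire, level, wire centre 46 mm above the bench). The loop's two sides, 26 mm apart over their outsides, run 8 mm either way from here along x; its round end is 13 mm farther. +x: level, away from the pin, the way to pull; y: level, across the loop (grip along y); z up. A sprung leg hugs the pin: yields at a few newtons, free after 30 mm.
- clip_leg_end (a point): End of the same clip's straight leg, beyond the pin: 59 mm along -x, 5 mm along -y from clip_loop. Clip 80 mm long, 42 g. The 14 mm pin's axis is 44 mm along -x, 5 mm along -y from clip_loop; its top is 65 mm above the bench. Its wheels, 50 mm across (the other stand's: 84 mm), lie under the clip and end well short of the loop; the stand's foot is 76 mm round, 13 mm high with its bolts.
- spare_clip_loop (a point): Loop centre of the like clip on the stand with the larger wheels, to be left in place.
- dish: Round turned wooden dish, loose, 120 mm across over its rim and 46 mm high; inside it is about 100 mm wide at half height and 80 mm at the floor, which is 7 mm above the bench. Origin at the centre of its underside, z up.

How it is judged:
By the outcome, as a careful person would: the job done as asked, in the order asked, and still so for the second after the job is handed in, with the robot touching nothing.
It also fails if it takes over 42 s, if anything falls off the work surface, if the arm or the gripper's body presses on something with over 40 N, if the wrist force passes 120 N, or if a joint passes its speed limit or range.

## Working session

There is one attempt and no reset: what is moved stays moved. The work goes in short steps, Python scripts to look and compute and a shell command to move; the robot and the scene stay as the last step left them, time stands still between calls to the robot, and variables do not carry over. Pictures are saved under pics/ and viewed, at most 10 in all, crops included, and the job is handed in when it is done.

```bash
mkdir -p pics; cat > h.py <<'E'
import numpy as np, cv2, pickle
from workcell import monitor, vision, env, look_for
def shot(n,f=None):
    s=monitor.observe(); p=vision.snapshot(n)
    if f: cv2.imwrite('pics/'+f,p['pixels'][...,::-1])
    return s,p
def ray(p,u,v):  # world ray for fixed cams
    f=200/np.tan(np.radians(p['vertical_fov'])/2)
    R=np.array(p['R']);t=np.array(p['t'])
    return -R.T@t, R.T@np.array([(u-p['cx'])/f,(v-p['cy'])/f,1])
def onz(p,u,v,z):
    o,d=ray(p,u,v); return o+d*(z-o[2])/d[2]
def proj(p,X):
    f=200/np.tan(np.radians(p['vertical_fov'])/2)
    c=np.array(p['R'])@np.array(X)+np.array(p['t']); return p['cx']+f*c[0]/c[2],p['cy']+f*c[1]/c[2]
def Rq(q):
    from scipy.spatial.transform import Rotation as Ro
    return Ro.from_quat([q[1],q[2],q[3],q[0]]).as_matrix()
def wray(s,p,u,v):
    f=200/np.tan(np.radians(p['vertical_fov'])/2)
    a=np.array([u-p['cx'],v-p['cy']]);r=np.hypot(*a);th=r/f
    d=np.array([*(a/max(r,1e-9)*np.sin(th)),np.cos(th)])
    H=np.array(p['hand_eye']);R=Rq(s['tool_rot'])
    return np.array(s['position'])+R@H[:3,3], R@H[:3,:3]@d
def wonz(s,p,u,v,z):
    o,d=wray(s,p,u,v); return o+d*(z-o[2])/d[2]
E
python3 - <<'E'
from h import *
for n in ('top','side','wrist'):
    s,p=shot(n,n+'1.png')
    if n=='top': print(s)
    print(n,p['vertical_fov'],p['cx'],p['cy'])
    for th in ('clip_loop','clip_leg_end','spare_clip_loop','dish'):
        for r in look_for(th,p)[:2]:
            b=r['box'];u,v=(b[0]+b[2])/2,(b[1]+b[3])/2
            w=wonz(s,p,u,v,46) if n=='wrist' else onz(p,u,v,46)
            print(th,round(r['score'],2),np.round(b),np.round(w))
E
```

```text
{'t': 0.0, 'qpos': array([-1.36022602,  0.3339    ,  0.03986123,  1.46626368, -0.01337927,
        1.3432604 , -0.05846714]), 'joint_velocities': array([ 0.00081206, -0.00088135, -0.00055463,  0.00015003, -0.00041132,
       -0.00049704, -0.00110136]), 'effort': array([-5.27401844e-04, -6.56359220e+01,  1.33491721e+00, -4.03802526e+01,
       -5.98512450e-02,  4.48177918e-02,  1.31391407e-04]), 'position': array([198.03508898, 618.62343807, 221.66984593]), 'tool_rot': array([-5.99299219e-05,  1.54250625e-01,  9.88031443e-01, -7.80637682e-04]), 'wrist_force': array([-0.00222664, -0.05909309, -0.40779598]), 'torque': array([-0.01037476, -0.00653879, -0.06051597]), 'grip_force': 0.0, 'finger_gap': 86.89737179761269}
top 48.91598827942793 321.5571559929555 198.78050954503053
clip_leg_end 0.48 [328. 173. 345. 197.] [ 498. -157.   46.]
spare_clip_loop 0.66 [254. 154. 264. 178.] [537.  -7.  46.]
dish 0.69 [401. 201. 464. 264.] [ 404. -341.   46.]
side 51.69061754287959 321.1732797797436 206.61504221346212
clip_loop 0.44 [283. 215. 322. 221.] [ 508. -143.   46.]
clip_leg_end 0.46 [351. 182. 401. 218.] [ 392. -298.   46.]
spare_clip_loop 0.71 [251. 244. 278. 251.] [519.  -7.  46.]
dish 0.67 [355. 182. 404. 218.] [ 386. -302.   46.]
wrist 65.70646984690485 318.5594694719663 201.42307912999007
dish 0.8 [  0. 345.  34. 381.] [ 399. -301.   46.]
```

View pics/top1.png

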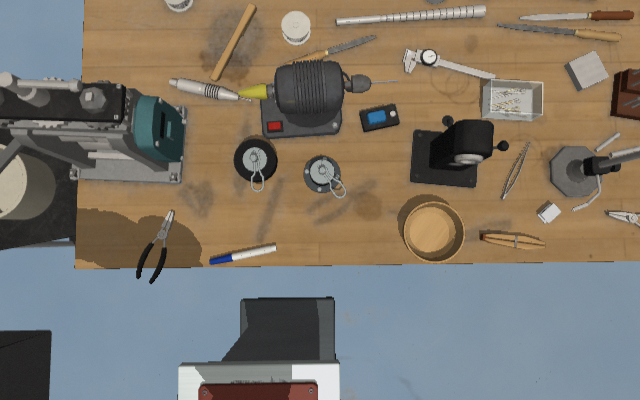

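View pics/side1.png

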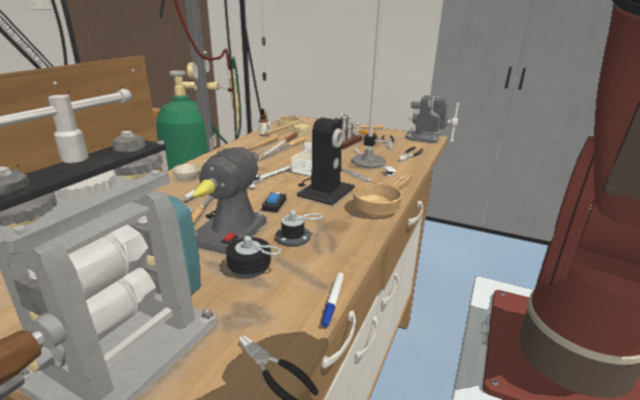

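```bash
python3 - <<'E'
from h import *
s,p=shot('top')
s2,q=shot('side')
for n,u,v,z in (('loop',338,187,46),('pin',325,171,65),('sploop',257,185,46),('dishrim',433.5,232,46),('mill br',185,182,0),('mill tr',185,130,100),('bench',85,268,0),('bench r',630,262,0),('jig',445,150,150)):
    print(n,np.round(onz(p,u,v,z)))
print('cams',np.round(ray(p,0,0)[0]),np.round(ray(q,0,0)[0]))
# heights: mill handle top in side (62,97) & body: triangulate
def tri(a,b):
    o1,d1=ray(p,*a);o2,d2=ray(q,*b);A=np.c_[d1,-d2];k=np.linalg.lstsq(A,o2-o1,rcond=None)[0]
    return np.round((o1+d1*k[0]+o2+d2*k[1])/2), np.linalg.norm(o1+d1*k[0]-o2-d2*k[1])
print(tri((338,188),(314,215)),tri((257,185),(270,247)),tri((105,80),(125,97)),tri((120,100),(130,140)))
c=p['pixels'][140:210,230:360,::-1]
cv2.imwrite('pics/crop.png',cv2.resize(c,None,fx=6,fy=6,interpolation=cv2.INTER_CUBIC))
E
```

```text
loop [ 494. -160.   46.]
pin [ 522. -135.   65.]
sploop [500.  -4.  46.]
dishrim [ 404. -343.   46.]
mill br [513. 149.   0.]
mill tr [596. 121. 100.]
bench [343. 347.   0.]
bench r [ 338. -751.    0.]
jig [ 543. -340.  150.]
cams [ 395. -120.  893.] [164. 553. 462.]
(array([ 490., -161.,   49.]), np.float64(2.2030171107916785)) (array([502.,  -3.,  54.]), np.float64(6.520457680946159)) (array([608., 157., 341.]), np.float64(15.233075374754684)) (array([602., 164., 285.]), np.float64(20.66963468397741))
```

View pics/crop.png

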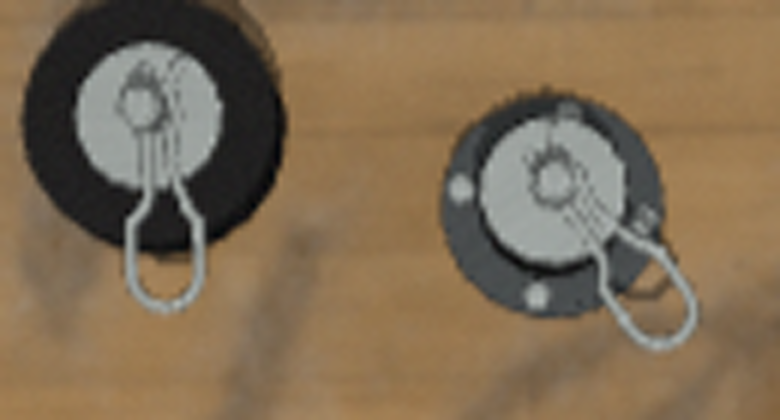

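View pics/wrist1.png

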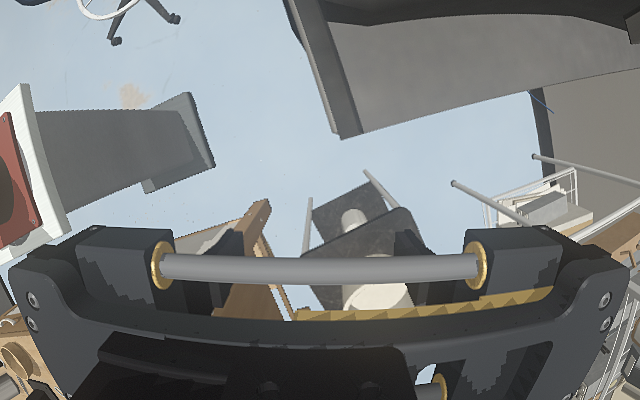

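Top view: small-wheel stand pin at px (322,170), its loop at (338,189) pointing lower right. The other stand is at (255,160) with its loop at (257,185), and the dish is at (433,232). The rolling mill on the left is about 340 mm high. The wrist camera sees only the area off the bench. I'll rise first, then sweep over.

```bash
python3 -m inch '[{"offset":[0,0,-0.058],"spin":0},{"offset":[0,0,-0.058],"spin":0},{"offset":[0,0,-0.058],"spin":0},{"offset":[0,0,-0.058],"spin":0},{"offset":[-0.035,-0.038,0],"spin":0},{"offset":[-0.035,-0.038,0],"spin":0},{"offset":[-0.035,-0.038,0],"spin":0},{"offset":[-0.035,-0.038,0],"spin":0}]' 0.087
```

```text
t: 1.85
position: [285.8, 429.9, 454.7]
tool_rot: [0.0, 0.154, 0.988, 0.0]
wrist_force: [1.0, 0.3, -0.3]
finger_gap: 86.7
grip_force: 0.0
```

```bash
python3 -m inch '[{"offset":[-0.035,-0.038,0],"spin":0},{"offset":[-0.035,-0.038,0],"spin":0},{"offset":[-0.035,-0.038,0],"spin":0},{"offset":[-0.035,-0.038,0],"spin":0},{"offset":[-0.035,-0.038,0],"spin":0},{"offset":[-0.035,-0.038,0],"spin":0},{"offset":[-0.024,-0.047,0],"spin":0},{"offset":[-0.024,-0.047,0],"spin":0}]'
python3 -m inch '[{"offset":[-0.024,-0.047,0],"spin":0},{"offset":[-0.024,-0.047,0],"spin":0},{"offset":[-0.024,-0.047,0],"spin":0},{"offset":[-0.024,-0.047,0],"spin":0},{"offset":[0,0,-0.0],"spin":0.18},{"offset":[0,0,0],"spin":0.18},{"offset":[0,0,0],"spin":0.18},{"offset":[0,0,0],"spin":0.18}]'
```

```text
t: 2.85
position: [432.8, 44.4, 454.7]
tool_rot: [0.0, 0.154, 0.988, 0.0]
wrist_force: [-0.1, -0.5, 0.1]
finger_gap: 87.0
grip_force: 0.0
t: 3.85
position: [466.7, -162.2, 454.7]
tool_rot: [0.0, 0.495, 0.869, 0.0]
wrist_force: [-0.4, -0.6, -1.3]
finger_gap: 86.8
grip_force: 0.0
```

```bash
python3 -m inch '[{"offset":[0,0,0.025],"spin":0.17},{"offset":[0,0,0.025],"spin":0.17},{"offset":[0,0,0.025],"spin":0.17},{"offset":[0,0,0.025],"spin":0.17},{"offset":[0,0,0.025],"spin":0.17},{"offset":[0,0,0.025],"spin":0.17},{"offset":[0,0,0.025],"spin":0.17},{"offset":[0,0,0.025],"spin":0.17}]'
python3 - <<'E'
from h import *
s,p=shot('wrist','w2.png')
print(s['position'],s['tool_rot'],s['qpos'])
pickle.dump((s,p),open('w2.pkl','wb'))
for th in ('clip_loop','clip_leg_end','dish'):
    for r in look_for(th,p)[:3]:
        b=r['box'];print(th,r['score'],np.round(b),np.round(wonz(s,p,(b[0]+b[2])/2,(b[1]+b[3])/2,46)))
E
```

```text
t: 4.85
position: [466.8, -162.1, 253.9]
tool_rot: [-0.0, 0.931, 0.364, 0.0]
wrist_force: [-0.0, -0.1, 0.2]
finger_gap: 87.0
grip_force: 0.0
[ 466.75590797 -162.08912243  253.94241998] [-6.46777713e-05  9.31218082e-01  3.64462302e-01  3.31265484e-04] [-0.59084325 -0.04977112  0.82243772  1.81906277  0.03682895  1.35608014
 -0.60154248]
clip_loop 0.71 [319. 112. 347. 179.] [ 507. -147.   46.]
clip_leg_end 0.56 [316. 109. 347. 181.] [ 507. -145.   46.]
dish 0.94 [340. 255. 418. 312.] [ 416. -322.   46.]
```

View pics/w2.png

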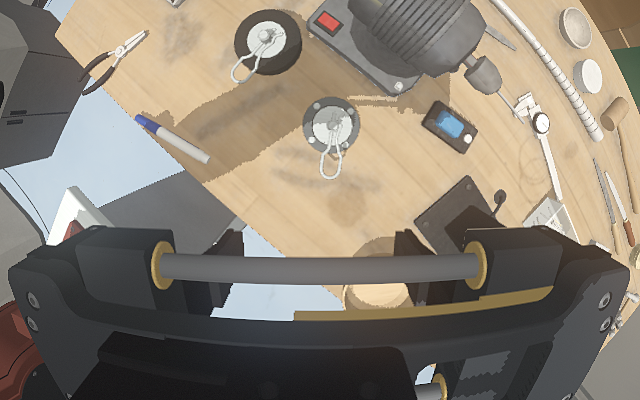

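Seen from the wrist, the target stand is at px (332,122), with its loop end at (331,180) pointing almost straight at the gripper. Zooming in to measure.

```bash
python3 - <<'E'
from h import *
s,p=pickle.load(open('w2.pkl','rb'))
c=p['pixels'][95:190,295:375,::-1]
cv2.imwrite('pics/w2c.png',cv2.resize(c,None,fx=6,fy=6,interpolation=cv2.INTER_CUBIC))
E
```

```text
(no output)
```

View pics/w2c.png

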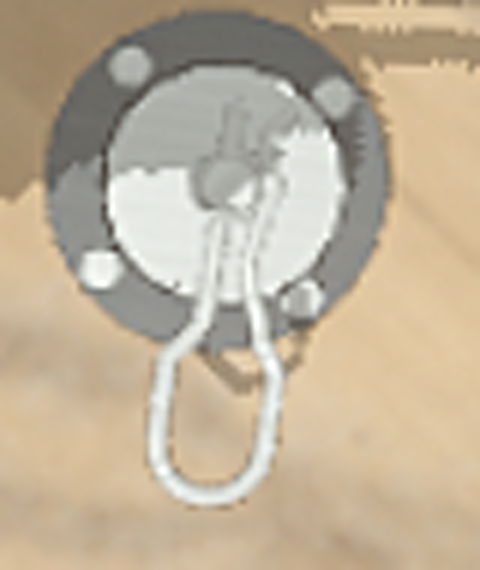

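```bash
python3 - <<'E'
from h import *
s,p=pickle.load(open('w2.pkl','rb'))
W=lambda a,z: wonz(s,p,a[0]/6+295-.5,a[1]/6+95-.5,z)
end=W((208,508),46);leg=W((237,97),46);pin=W((225,180),65)
Ls=[W(a,46) for a in ((166,370),(152,455))];Rs=[W(a,46) for a in ((278,375),(268,455))]
print(end,leg,pin,np.linalg.norm(end-leg)); print(Ls,Rs)
mid=(sum(Ls)+sum(Rs))/4; print('sides mid',mid,'w',np.linalg.norm(Ls[1]-Rs[1]))
ax=(Ls[1]-Ls[0])/2+(Rs[1]-Rs[0])/2; ax/=np.linalg.norm(ax)
# axis from pin/leg constraint: pin at (-44,-5), end (21,0)
d=(end-pin)[:2]; a=np.arctan2(d[1],d[0])-np.arctan2(5,65); print('|d|',np.hypot(*d),'az pin',np.degrees(a),'az sides',np.degrees(np.arctan2(ax[1],ax[0])))
d=(end-leg)[:2]; a2=np.arctan2(d[1],d[0])-np.arctan2(5,80);print('az leg',np.degrees(a2))
for A in (a,a2): print('loop from end',end[:2]-21*np.array([np.cos(A),np.sin(A)]),'from pin',pin[:2]+44*np.array([np.cos(A),np.sin(A)])+5*np.array([-np.sin(A),np.cos(A)]))
R=Rq(s['tool_rot']);print('tool y az',np.degrees(np.arctan2(R[1,1],R[0,1])),'x az',np.degrees(np.arctan2(R[1,0],R[0,0])),s['position'])
E
```

```text
[ 474.7417035  -171.43585985   46.        ] [ 539.0233288  -119.24354949   46.        ] [ 524.95624755 -128.03417795   65.        ] 82.80196019806284
[array([ 489.55471529, -146.08919552,   46.        ]), array([ 475.01571293, -155.7423097 ,   46.        ])] [array([ 504.07927253, -163.15100603,   46.        ]), array([ 490.91364787, -172.85359666,   46.        ])]
sides mid [ 489.89083716 -159.45902697   46.        ] w 23.35680793335693
|d| 66.37172911066757 az pin -143.56103208787354 az sides -145.0601096501055
az leg -144.50208296421135
loop from end [ 491.63599384 -158.96257023] from pin [ 492.5285177  -158.19113962]
loop from end [ 491.83857271 -159.24171932] from pin [ 492.03760266 -157.65448887]
tool y az -47.25100848823697 x az 42.74899611622677 [ 466.75590797 -162.08912243  253.94241998]
```

```bash
python3 -m inch '[{"offset":[0,0,0],"spin":0.118},{"offset":[0.022,0.012,0],"spin":0},{"offset":[0,0,0.04],"spin":0},{"offset":[0,0,0.04],"spin":0},{"offset":[0,0,0.04],"spin":0},{"offset":[0,0,0.04],"spin":0},{"offset":[0,0,0.04],"spin":0},{"offset":[0,0,0.026],"spin":0}]' 0.06
python3 -m inch '[{"offset":[0,0,0],"spin":0},{"offset":[0,0,0],"spin":0},{"offset":[0,0,0],"spin":0},{"offset":[0,0,0],"spin":0},{"offset":[0,0,0],"spin":0},{"offset":[0,0,0],"spin":0},{"offset":[0,0,0],"spin":0},{"offset":[0,0,0],"spin":0}]' 0.015 25
```

```text
t: 6.05
position: [492.4, -158.4, 28.1]
tool_rot: [0.0, 0.949, 0.314, 0.0]
wrist_force: [0.7, -0.1, 0.4]
finger_gap: 60.2
grip_force: 0.0
t: 7.05
position: [492.1, -158.7, 28.8]
tool_rot: [0.0, 0.95, 0.312, 0.0]
wrist_force: [0.3, 1.6, 2.0]
finger_gap: 24.8
grip_force: 25.0
```

```bash
python3 -m inch '[{"offset":[-0.007,0,0],"spin":0},{"offset":[-0.007,0,0],"spin":0},{"offset":[-0.007,0,0],"spin":0},{"offset":[-0.007,0,0],"spin":0},{"offset":[-0.007,0,0],"spin":0},{"offset":[-0.007,0,0],"spin":0},{"offset":[-0.007,0,0],"spin":0},{"offset":[-0.007,0,0],"spin":0}]'
python3 - <<'E'
from h import *
s,p=shot('top'); print(s['position'],s['finger_gap'],s['grip_force'],s['wrist_force'])
s2,q=shot('side')
cv2.imwrite('pics/a.png',np.hstack([cv2.resize(p['pixels'][130:270,250:480,::-1],(400,244)),cv2.resize(q['pixels'][160:270,230:410,::-1],(400,244))]))
E
```

```text
t: 8.05
position: [445.9, -192.2, 28.5]
tool_rot: [-0.0, 0.95, 0.312, -0.0]
wrist_force: [-0.2, 0.3, -1.6]
finger_gap: 25.3
grip_force: 25.0
[ 445.91067604 -192.2026326    28.46131103] 25.264166056241468 24.999975068494678 [-0.24599593  0.3085002  -1.63545423]
```

View pics/a.png

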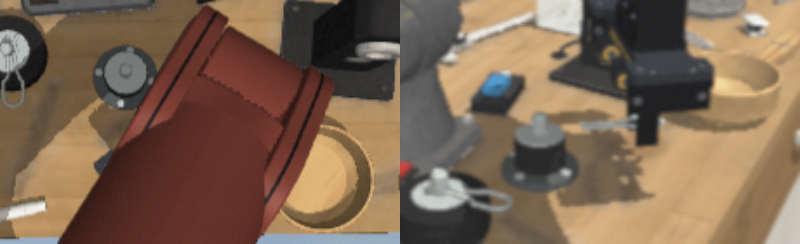

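Clip is out and held (side view: clip level in the fingers, stand upright, spare clip still in place). Lifting it to hover over the dish and checking the dish position against the side view.

```bash
python3 -m inch '[{"offset":[0,0,-0.045],"spin":0},{"offset":[0,0,-0.045],"spin":0},{"offset":[-0.035,0.024,0],"spin":0},{"offset":[-0.035,0.024,0],"spin":0},{"offset":[-0.035,0.024,0],"spin":0},{"offset":[-0.034,0.024,0],"spin":0},{"offset":[0,0,0],"spin":0},{"offset":[0,0,0],"spin":0}]'
python3 - <<'E'
from h import *
s,q=shot('side','side4.png'); s1,w=shot('wrist')
print(s['position'],s['finger_gap'])
a=np.linspace(0,2*np.pi,60)
for c in ((404,-342),(406,-338),(404.5,-346)):
  P=np.array([proj(q,(c[0]+60*np.cos(t),c[1]+60*np.sin(t),46)) for t in a]);print(c,P.min(0),P.max(0))
for n,x in (('side',q),('wrist',w)):
  for r in look_for('dish',x)[:1]: print(n,r)
cv2.imwrite('pics/b.png',np.hstack([cv2.resize(q['pixels'][140:250,310:490,::-1],(400,244)),cv2.resize(w['pixels'][...,::-1],(390,244))]))
E
```

```text
t: 9.15
position: [391.5, -351.0, 118.4]
tool_rot: [-0.0, 0.95, 0.312, -0.0]
wrist_force: [0.2, 0.8, -0.4]
finger_gap: 24.7
grip_force: 25.0
[ 391.53582773 -350.99366111  118.36702611] 24.66199496878653
(404, -342) [352.39625339 182.60245482] [401.98686578 203.19434066]
(406, -338) [351.06106319 183.01423233] [400.76317136 203.7082857 ]
(404.5, -346) [352.76679296 182.01897325] [402.19068092 202.47097359]
side {'box': [353.1, 181.1, 399.7, 216.8], 'score': 0.93}
wrist {'box': [248.3, 118.4, 398.7, 257.7], 'score': 0.77}
```

View pics/b.png

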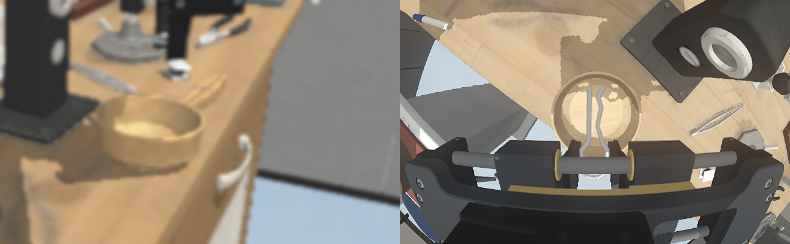

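The wrist view shows the dish at about px (323,185), with the clip hanging level above it. Fitting the rim to the wrist box.

```bash
python3 - <<'E'
from h import *
from scipy.optimize import least_squares
s,w=shot('wrist')
f=200/np.tan(np.radians(w['vertical_fov'])/2);H=np.linalg.inv(np.array(w['hand_eye']));R=Rq(s['tool_rot'])
def pr(X):
    c=H[:3,:3]@(R.T@(X-s['position']))+H[:3,3];r=np.hypot(c[0],c[1]);th=np.arctan2(r,c[2]);return w['cx']+f*th*c[0]/r,w['cy']+f*th*c[1]/r
a=np.linspace(0,2*np.pi,90)
def box(c):
    P=np.array([pr(np.array([c[0]+60*np.cos(t),c[1]+60*np.sin(t),z])) for t in a for z in (46,)]);return P[:,0].min(),P[:,0].max(),P[:,1].min()
for r in [look_for('dish',w)[0]]:
    b=r['box'];print(b); m=np.array([b[0],b[2],b[1]])
    o=least_squares(lambda c:np.array(box(c))-m,[404,-342]);print(o.x,o.fun)
    d=o.x-s['position'][:2];print('in tool',R.T[:2,:2]@d)
E
```

```text
[247.4, 120.7, 398.3, 258.7]
[ 402.05783362 -346.90893379] [-0.02836487  0.02870877  0.0031055 ]
in tool [10.09468276  3.09126399]
```

```bash
python3 -m inch '[{"offset":[-0.005,0.002,0],"spin":0},{"offset":[0,0,0.025],"spin":0},{"offset":[0,0,0.025],"spin":0},{"offset":[0,0,0.02],"spin":0},{"offset":[0,0,0.014],"spin":0},{"offset":[0,0,0.01],"spin":0},{"offset":[0,0,0],"spin":0},{"offset":[0,0,0],"spin":0}]'
```

```text
t: 10.45
position: [388.8, -356.5, 25.1]
tool_rot: [0.0, 0.95, 0.312, 0.0]
wrist_force: [0.5, -0.7, -0.3]
finger_gap: 24.7
grip_force: 25.0
```

```bash
python3 -m inch '[{"offset":[0,0,0.004],"spin":0},{"offset":[0,0,0.003],"spin":0},{"offset":[0,0,0],"spin":0},{"offset":[0,0,0],"spin":0},{"offset":[0,0,0],"spin":0},{"offset":[0,0,0],"spin":0},{"offset":[0,0,0],"spin":0},{"offset":[0,0,0],"spin":0}]' 0.036
python3 -m inch '[{"offset":[0,0,0],"spin":0},{"offset":[0,0,-0.01],"spin":0},{"offset":[0,0,-0.02],"spin":0},{"offset":[0,0,-0.03],"spin":0},{"offset":[0,0,-0.04],"spin":0},{"offset":[0,0,-0.05],"spin":0},{"offset":[-0.04,0,-0.04],"spin":0},{"offset":[-0.04,0,0],"spin":0}]'
python3 - <<'E'
from h import *
s,w=shot('wrist'); s2,q=shot('top')
print(s['position'])
cv2.imwrite('pics/c.png',np.hstack([cv2.resize(w['pixels'][30:280,150:500,::-1],(560,400)),cv2.resize(q['pixels'][190:270,390:438,::-1],(240,400))]))
E
```

```text
t: 11.45
position: [388.5, -356.1, 17.6]
tool_rot: [0.0, 0.95, 0.312, 0.0]
wrist_force: [-0.0, 0.6, -0.7]
finger_gap: 36.1
grip_force: 0.0
t: 12.45
position: [324.3, -405.7, 211.6]
tool_rot: [0.002, 0.95, 0.312, 0.002]
wrist_force: [-0.0, 0.4, -0.6]
finger_gap: 35.7
grip_force: 0.0
[ 324.25906472 -405.66905567  211.64497116]
```

View pics/c.png

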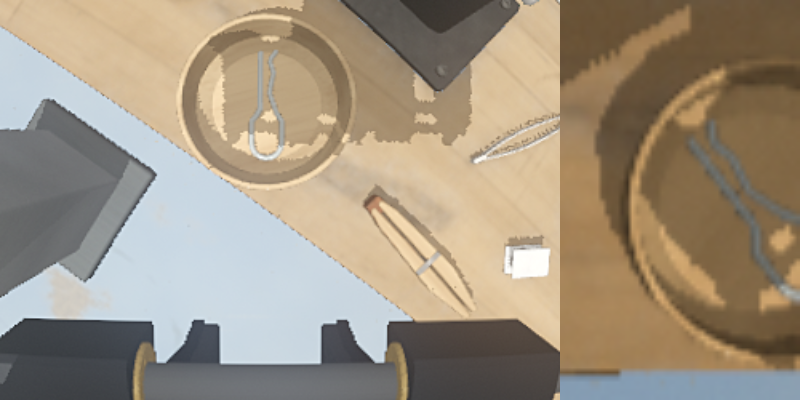

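The clip lies flat on the dish floor (crop px 265,105), well inside the rim, and the gripper is clear of everything. Handing in.

```bash
python3 -c "
from workcell import env
print(env.sign_off())"
```

```text
the job is handed in; nothing more can be done
None
```

The clip from the smaller-wheel stand is out and lying flat on the dish floor below the rim; I never touched the other stand's clip, and I handed the job in at about 12.5 s (no verdict returned).

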